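# Rebait the mouse station with its service key

### The job

The grey mouse station on the mudroom bench needs fresh bait: push the pin of the orange service key through the small yellow-ringed hole in its face to trip the hidden catch, then swing the popped lid right back until it stays open by itself. After that carry the flip-top bait box over the bait bay in the middle of the station and tip it, without upending it, until its flap swings open and all three blocks slide into the bay and lie below its rim. Leave the empty box standing upright on the mat, the key lying on the mat and the lid open, and do not shift the other things on the bench.

Things in the scene. Friction and masses are not known exactly. Their poses are not given: they have to be found in the camera images.
- station: Grey plastic mouse station fixed to the bench, 150 mm (its x) by 210 mm (its y), base 78 mm high plus a 4 mm lid that overhangs the +x face by 6 mm with a 10 mm lip. Origin: centre of its underside, on the mat. The +x face, away from the robot, carries the key hole; the lid is hinged along the top of the -x face. Inside: bait bay in the middle, mouse tunnels at both y ends, latch behind the +x face.
- bay (a point): Middle of the bait bay's floor, 19.5 mm along the station's -x from its origin and 4 mm above the mat; axes as the station's. The open-topped bay measures 101 mm (x) by 106 mm (y) inside, its inner walls rise to 72 mm above the mat; tunnels 46 mm wide lie beyond them in y, with the station's outer walls 78 mm high.
- key_hole (a point): Centre of the key hole's mouth on the outer surface of the station's +x face, 46 mm above the mat, mid-face; axes as the station's (x points straight out of the hole). Round hole, 14 mm across in a 4 mm wall, ringed in yellow. The latch's push plate (28 mm wide, 34 mm high, centred on the hole) lies 25 mm behind the mouth. The pin goes in level and square to the face.
- latch (a joint): Hidden spring latch: inward travel of its push plate in m, 0 at rest, 0.011 at its stop; the spring resists with 1.4 N at rest, 5.3 N at the stop. The lid is freed at 0.006 to 0.007, i.e. with the pin's tip 31 to 32 mm inside the hole's mouth; the stop comes at 36 mm.
- lid (a joint): Lid angle in rad: 0 shut and latched. Once tripped it springs up to about 0.35 and waits there; then it must be lifted from below its free edge and swung up and over towards the hinge. Past about 1.6 it falls back by its own weight onto its stop at 1.95 and stays. 0.18 kg, no handle. Under it, near the free edge, hang two tongues 21 mm either side of the middle, 36 mm long.
- lid_edge (a point): Middle of the lid's free edge (underside), 156 mm from the hinge line; moves with the lid.
- lid_hinge (a point): Middle of the lid's hinge line: station x -75 mm, y 0, 78 mm above the mat. The point turns with the lid.
- key: Service key lying flat on the mat: orange plastic handle 84 mm (its x) by 20 mm wide by 18 mm high, with a 6 mm round steel pin. Origin: centre of the handle's underside. The pin leaves the handle's -x end 9 mm above the underside and its tip is 130 mm from the origin along -x. Mass 55 to 90 g.
- key_tip (a point): Tip of the key's pin (130 mm along the key's -x, 9 mm above its underside).
- caddy: Flip-top bait box standing on the mat: milk-white, 150 mm (its x) by 38 mm wide by 52 mm high, clear top, 3 mm walls. Origin: centre of its underside. Its -x end is open, closed only by a blue flap. Empty mass 110 to 170 g; three blocks lie in a row on its floor. Can be gripped across its 38 mm width from above. The blocks slide once the floor slopes by about 20 degrees; 45 to 50 empties it.
- flap (a joint): Blue end flap, 38 mm wide and 46 mm long, hung from the top edge of the box's -x end: angle in rad, 0 shut, swings freely outward (up to 2) under its own weight when that end is tipped down.
- caddy_mouth (a point): Middle of the lower edge of the box's open end (75 mm along the box's -x, 3 mm above its underside); blocks leave over this edge.
- block0: Teal bait block, a flat square 26 by 26 by 15 mm, 12 g, lying inside the bait box at the start. Origin: centre of the face it first lies on.
- block1: Teal bait block, a flat square 26 by 26 by 15 mm, 12 g, lying inside the bait box at the start. Origin: centre of the face it first lies on.
- block2: Teal bait block, a flat square 26 by 26 by 15 mm, 12 g, lying inside the bait box at the start. Origin: centre of the face it first lies on.
- ulock: Bystander: steel U-lock lying flat, about 195 mm (its x) by 150 mm, 34 mm high.
- pump: Bystander: black plastic bike pump lying along its x, 320 mm long, 32 mm high, up to 66 mm wide at its head (+x end).
- tire_lever: Bystander: red plastic tire lever lying along its x, 115 mm by 18 mm by 7 mm.
- parts_box: Bystander: clear plastic parts box with snapped-shut hinged lid, 96 mm (its x) by 130 mm, 40 mm high.
- water_bottle: Bystander: blue water bottle standing, 70 mm across, 190 mm high.
- bike_light: Bystander: black bike light, 87 mm (its x) by 34 mm, 32 mm high.
- hex_set: Bystander: yellow folding hex-key set, 95 mm (its x) by 40 mm, 24 mm high.
Things that resemble listed ones, but are neither listed nor needed, are in the scene too. Of the things shaped like the key, the orange one is meant.

How it is judged:
By the outcome, as a careful person would: the job done as asked, in the order asked, and still so for the second after the job is handed in, with the robot touching nothing.
It also fails if it takes over 72 s, if anything falls off the work surface, if the arm or the gripper's body presses on something with over 40 N, if the wrist force passes 120 N, or if a joint passes its speed limit or range.

### The arm

A 6-joint arm with a two-finger parallel gripper is mounted at the origin on the work surface. World frame = base frame: x ahead of the robot, y to its left, z up, the work surface at z = 0. Lengths are in m, angles in degrees, forces in N, time in s.
With the tool pointing down it reaches from about 0.375 to 0.9 m from the base axis. Payload 3.1 kg.
Tool frame: the origin (TCP) lies at the very end of the fingers, on their centre line; the grasp point (between the pads) lies 19 mm behind it; z points along the fingers, y is the line along which they close (so a half turn about z gives the same grasp; the last joint's range is limited). The gripper opens to 87 mm and grips with 3 to 60 N. Pads are 19 mm wide; open, the fingers measure 117 mm over their backs; the gripper's body (75 mm by 190 mm) begins 51 mm behind the grasp point.
Start: joints at [-84.425, 30.224, 82.088, -0, 67.689, -10.227], TCP at [0.17, -0.601, 0.223] pointing down, gripper open.
Joint ranges: [-176.69, 176.69], [-43.24, 126.21], [12.49, 139.97], [-82, 262], [0, 151.66], [-163.58, 163.58]. Speed limits (degrees/s): [159.86, 159.86, 180, 180, 180, 180].

### API

Orientations are given as a 3x3 rotation matrix whose columns are the frame's x, y, z axes.
In Python, from rig import readout, cams, bot gives the robot as it stands.
- The arm moves only by the shell command python3 -m inch 'ROWS'. ROWS is JSON, a list of rows, each a list of 5 numbers: the shift along the world's x, y, z in cm, then the turn about the world's z in degrees, then the finger opening in cm, from 0 to 8.7. In form: [[dx, dy, dz, twist, fingers], ...]. A call has 1 to 10 rows; each row is the pose to reach, as a shift and turn from the pose commanded when the call began; what a row does not reach only later rows make up. A row lasts 1/12 s, in which the tool goes at most 41.7 mm and 7.16 degrees, less where a joint would pass 70% of its speed; a pose out of reach is approached as far as the arm can. A call with a gripper value outside its range is refused whole. The fingers move at their own pace and stop on an object; the grip force is fixed at half the most. Time passes only in rows, so rows that repeat a pose let the fingers close. It gives the time, the measured TCP pose, the force, the opening and the grip force at its end, in the units of the state.
- readout.read_state(): the state, without advancing time (a new reading comes with each control period).
- cams.capture(name): name is "side" or "top" or "wrist"; returns a dict with "image" (400x640x3 uint8, blue, green, red), "intrinsics" (3x3 intrinsics, pixels), "xyz" and "rotation" of the camera in the world; the wrist camera has in their place "tool_from_camera" (4x4, takes a point from camera to tool coordinates, whose origin is the TCP and whose axes are the flange's). Camera axes: x right, y down, z forward; pixel columns grow to the right and rows downward; lengths in m; the calibration is good to about 2 mm. A picture is of the moment at which its call begins: read the wrist's pose just before it. There is no depth.
- bot.hand_in(): hands the job in; it is judged then, once.
The state is a dict: "time_s": time; "joint_positions": joint angles; "qvel": joint speeds; "tau": joint torques, N m; "position": TCP position; "tcp_rot": TCP orientation; "force": force on the tool from outside, world axes, zero at the start; "moment": the same for the moment, N m; "opening": opening from 0.0 (shut) to 1.0 (fully open); "grasp_force": force on a finger pad.
Only numpy, scipy, OpenCV 4.12 (cv2) and the standard library are available. Lean on these libraries where they do the work, as an engineer would, in place of code of your own. Each camera call takes 0.05 s, during which the arm holds its last target. There are 200 camera calls.

## Working session

There is one attempt and no reset: what is moved stays moved. The work goes in short steps, Python scripts to look and compute and a shell command to move; the robot and the scene stay as the last step left them, time stands still between calls to the robot, and variables do not carry over. Pictures are saved under pics/ and viewed, at most 10 in all, crops included, and the job is handed in when it is done.

```bash
mkdir -p pics; cat > h.py <<'E'
import numpy as np, cv2, json
from rig import readout, cams, bot
def snap(n, f):
    s=readout.read_state(); c=cams.capture(n); cv2.imwrite(f'pics/{f}.png',c['image'])
    K=np.array(c['intrinsics'])
    if n=='wrist':
        T=np.eye(4);T[:3,:3]=s['tcp_rot'];T[:3,3]=s['position'];M=T@np.array(c['tool_from_camera']);R,t=M[:3,:3],M[:3,3]
    else: R,t=np.array(c['rotation']),np.array(c['xyz'])
    np.savez(f'pics/{f}.npz',K=K,R=R,t=t); return c['image']
def ray(f,u,v):
    d=np.load(f'pics/{f}.npz'); r=d['R']@np.linalg.solve(d['K'],[u,v,1.]); return d['t'],r
def atz(f,u,v,z):
    t,r=ray(f,u,v); return (t+r*(z-t[2])/r[2]).round(4)
def tri(*obs):
    A=np.zeros((3,3));b=np.zeros(3)
    for f,u,v in obs:
        t,r=ray(f,u,v); r=r/np.linalg.norm(r); P=np.eye(3)-np.outer(r,r); A+=P;b+=P@t
    return np.linalg.solve(A,b).round(4)
def proj(f,p):
    d=np.load(f'pics/{f}.npz'); q=d['K']@(d['R'].T@(np.array(p)-d['t'])); return (q[:2]/q[2]).round(1)
E
python3 - <<'E'
from h import *
for n in('top','side','wrist'):
    snap(n,n+'0'); d=np.load(f'pics/{n}0.npz'); print(n,d['t'].round(3),d['R'].round(2).tolist(),d['K'][0,0])
print(readout.read_state()['tcp_rot'])
a=cv2.imread('pics/top0.png');cv2.imwrite('pics/top0v.png',cv2.resize(a,(800,500)))
E
```

```text
top [0.395 0.002 1.374] [[-0.01, -0.99, 0.13], [-1.0, 0.01, 0.0], [-0.0, -0.13, -0.99]] 398.15187791925143
side [0.384 0.887 1.011] [[-0.99, -0.12, 0.12], [-0.17, 0.71, -0.69], [0.0, -0.7, -0.72]] 397.625763233877
wrist [ 0.244 -0.58   0.384] [[0.27, -0.92, -0.27], [-0.96, -0.26, -0.08], [-0.0, 0.28, -0.96]] 309.1847647880184
[[ 9.62209138e-01  2.72311469e-01 -1.95325433e-04]
 [ 2.72311410e-01 -9.62207737e-01  1.66353172e-03]
 [ 2.65055123e-04 -1.65385477e-03 -9.99998597e-01]]
```

View pics/top0.png

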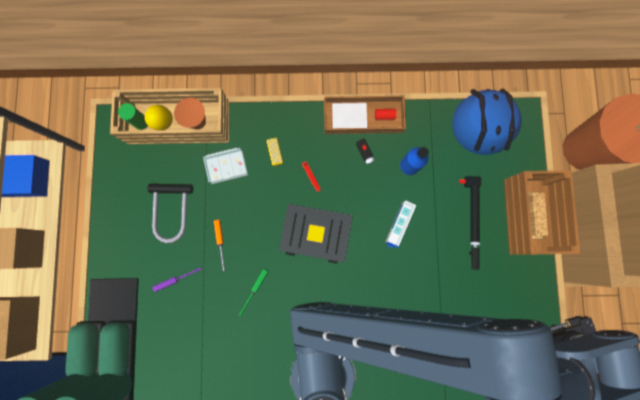

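View pics/side0.png

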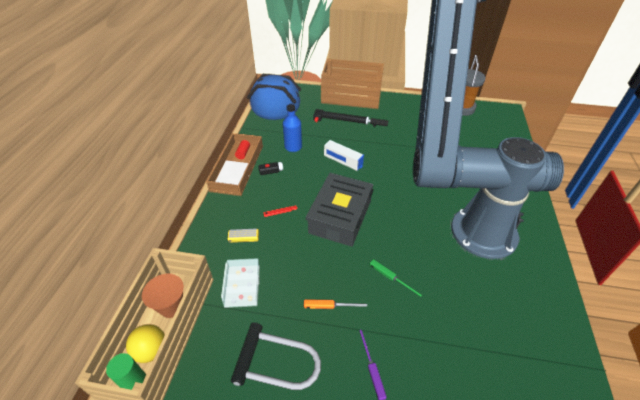

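```bash
python3 - <<'E'
from h import *
a=cv2.imread('pics/top0.png')[185:285,200:430];b=cv2.imread('pics/side0.png')[130:320,290:390]
A=cv2.resize(a,None,fx=3.4,fy=3.4,interpolation=3)
cv2.imwrite('pics/c1.png',A)
# candidate points
print('key',[atz('top0',*p,.018) for p in((217.5,221),(220,244))],atz('top0',223,270,.009))
print('caddy top',[atz('top0',*p,.052) for p in((407,202),(393,246))])
print('station label',atz('top0',315.5,233.5,.082), tri(('top0',315.5,233.5),('side0',342,200.5)))
E
```

```text
key [array([0.5158, 0.3488, 0.018 ]), array([0.4373, 0.3389, 0.018 ])] [0.3497 0.3295 0.009 ]
caddy top [array([ 0.5671, -0.2938,  0.052 ]), array([ 0.4214, -0.2413,  0.052 ])]
station label [0.4647 0.0136 0.082 ] [0.4649 0.0137 0.0782]
```

View pics/c1.png

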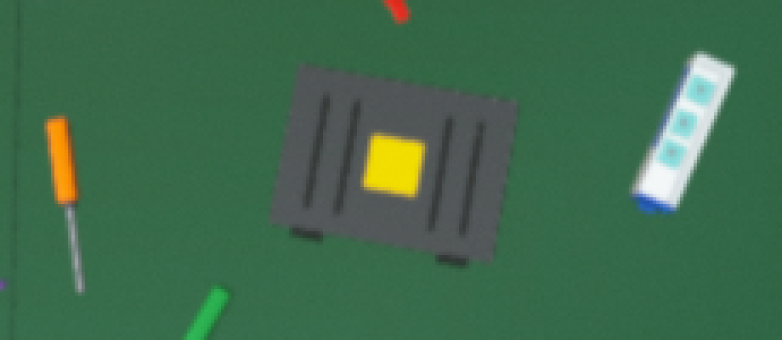

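```bash
python3 - <<'E'
from h import *
f=lambda x,y,z:atz('top0',200+x/3.4,185+y/3.4,z)
c=np.array([f(*p,.082) for p in((301,65),(517,101),(493,260),(271,222))]);print(c, c.mean(0))
y=c[0]-c[1]+c[3]-c[2]; x=c[0]+c[1]-c[2]-c[3]
for v in(x,y): print(np.linalg.norm(v)/2,np.degrees(np.arctan2(v[1],v[0])))
k=[f(57,118,.014),f(68,203,.014),f(80,291,.009)];print('key',k)
v=k[0]-k[2];print(np.linalg.norm(v),np.degrees(np.arctan2(v[1],v[0])))
q=np.array([f(*p,.052) for p in((699,53),(735,68),(677,205),(636,190))]);print(q,q.mean(0))
v=q[0]+q[1]-q[2]-q[3];print(np.linalg.norm(v)/2,np.degrees(np.arctan2(v[1],v[0])))
s=readout.read_state();print(s['position'],s['joint_positions'],s['opening'])
E
```

```text
[[ 0.562   0.1006  0.082 ]
 [ 0.5241 -0.1064  0.082 ]
 [ 0.3736 -0.0799  0.082 ]
 [ 0.4123  0.1298  0.082 ]] [0.468    0.011025 0.082   ]
0.15266182397705072 -10.511295683112632
0.21184100759767924 79.58387389503073
key [array([0.5206, 0.3524, 0.014 ]), array([0.435 , 0.3398, 0.014 ]), array([0.3477, 0.3276, 0.009 ])]
0.17474109419366693 8.162575061924475
[[ 0.572  -0.2893  0.052 ]
 [ 0.5566 -0.324   0.052 ]
 [ 0.4234 -0.2616  0.052 ]
 [ 0.4385 -0.2224  0.052 ]] [ 0.497625 -0.274325  0.052   ]
0.1481952934475316 -25.864775479284848
[ 0.17016583 -0.60080369  0.22179896] [-8.44246568e+01  3.02666722e+01  8.21391830e+01 -2.03022418e-03
  6.76900946e+01 -1.02257533e+01] 1.0001912510630435
```

```bash
python3 -m inch '[[15,14,2,0,8.7],[30,30,3,-8,8.7],[30,30,3,-8,8.7],[30,30,3,-8,8.7],[30,30,3,-8,8.7],[30,30,3,-8,8.7],[30,30,3,-8,8.7],[30,30,3,-8,8.7],[30,30,3,-8,8.7],[30,30,3,-8,8.7]]'
python3 -m inch '[[10,30,0,0,8.7],[10,30,0,0,8.7],[10,30,0,0,8.7],[10,30,0,0,8.7],[10,30,0,0,8.7],[10,30,0,0,8.7],[10,30,0,0,8.7],[10,30,0,0,8.7],[10,30,0,0,8.7],[10,30,0,0,8.7]]'
```

```text
time_s: 0.98
position: [0.4651, -0.3057, 0.252]
tcp_rot: [[0.991, 0.136, -0.0], [0.136, -0.991, 0.0], [-0.0, -0.0, -1.0]]
force: [-0.4, -0.4, 0.2]
opening: 1.0
grasp_force: 0.0
time_s: 1.82
position: [0.564, -0.0061, 0.2516]
tcp_rot: [[0.99, 0.139, -0.001], [0.139, -0.99, -0.0], [-0.001, 0.0, -1.0]]
force: [-0.2, -0.2, -0.5]
opening: 0.999
grasp_force: 0.0
```

```bash
python3 -m inch '[[-8.5,34.6,-3,0,8.7],[-8.5,34.6,-3,0,8.7],[-8.5,34.6,-3,0,8.7],[-8.5,34.6,-3,0,8.7],[-8.5,34.6,-3,0,8.7],[-8.5,34.6,-3,0,8.7],[-8.5,34.6,-3,0,8.7],[-8.5,34.6,-3,0,8.7],[-8.5,34.6,-3,0,8.7],[-8.5,34.6,-3,0,8.7]]'
python3 -m inch '[[0,0,0,0,8.7],[0,0,0,0,8.7]]'
python3 - <<'E'
from h import *
a=snap('wrist','w1'); print(proj('w1',[.478,.346,.018]),proj('w1',[.3477,.3276,.009]))
E
```

```text
time_s: 2.65
position: [0.4778, 0.3413, 0.2213]
tcp_rot: [[0.99, 0.139, -0.001], [0.139, -0.99, 0.001], [-0.001, -0.001, -1.0]]
force: [-0.2, 0.2, 0.1]
opening: 1.003
grasp_force: 0.0
time_s: 2.82
position: [0.4796, 0.3368, 0.2218]
tcp_rot: [[0.991, 0.134, -0.0], [0.134, -0.991, -0.001], [-0.0, 0.001, -1.0]]
force: [0.7, 0.5, 0.6]
opening: 1.0
grasp_force: 0.0
[308.8 176.6] [310.1 270.7]
```

View pics/w1.png

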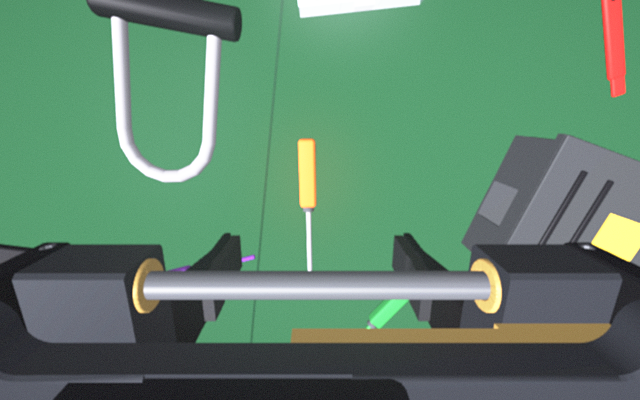

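```bash
python3 - <<'E'
from h import *
print(tri(('top0',220,244.7),('w1',308.5,208.5)),tri(('top0',216.8,219.7),('w1',306.5,139.5)))
a,b=atz('w1',306.5,139.5,.018),atz('w1',308.5,208.5,.018);print(a,b,(a+b)/2,np.degrees(np.arctan2(*(a-b)[1::-1])))
print(atz('w1',309,269,.009)); print(readout.read_state()['position'])
E
```

```text
[0.4352 0.341  0.0095] [0.5208 0.3541 0.0082]
[0.5213 0.3542 0.018 ] [0.4379 0.3412 0.018 ] [0.4796 0.3477 0.018 ] 8.85970085914648
[0.35   0.3294 0.009 ]
[0.47984025 0.33659698 0.22191262]
```

```bash
python3 -m inch '[[0,1.1,-4,1,6],[0,1.1,-8,1,6],[0,1.1,-12,1,6],[0,1.1,-16,1,6],[0,1.1,-18,1,6],[0,1.1,-20,1,6],[0,1.1,-21,1,6],[0,1.1,-21.6,1,6],[0,1.1,-21.6,1,6],[0,1.1,-21.6,1,6]]'
python3 -m inch '[[0,0,0,0,0],[0,0,0,0,0],[0,0,0,0,0],[0,0,0,0,0],[0,0,0,0,0],[0,0,0,0,0],[0,0,0,0,0]]'
```

```text
time_s: 3.7
position: [0.4802, 0.3492, 0.0068]
tcp_rot: [[0.988, 0.152, 0.001], [0.152, -0.988, 0.001], [0.002, -0.0, -1.0]]
force: [0.3, 0.1, 0.2]
opening: 0.692
grasp_force: 0.0
time_s: 4.28
position: [0.4791, 0.3495, 0.0061]
tcp_rot: [[0.988, 0.153, 0.0], [0.153, -0.988, -0.0], [0.0, 0.0, -1.0]]
force: [0.3, -0.8, -0.2]
opening: 0.242
grasp_force: 0.3
```

```bash
python3 -m inch '[[0,0,0,0,0],[0,0,0,0,0],[0,0,0,0,0],[0,0,3,0,0],[0,0,7,0,0],[0,0,11,0,0],[0,0,15,0,0],[4,0,15,0,0],[4,0,15,0,0]]'
python3 -m inch '[[19,-38,0,-19.3,0],[19,-38,0,-19.3,0],[19,-38,0,-19.3,0],[19,-38,0,-19.3,0],[19,-38,0,-19.3,0],[19,-38,0,-19.3,0],[19,-38,0,-19.3,0],[19,-38,0,-19.3,0],[19,-38,0,-19.3,0],[19,-38,0,-19.3,0]]'
python3 -m inch '[[0,0,0,0,0],[0,0,0,0,0],[0,0,0,0,0],[0,0,0,0,0]]'
python3 - <<'E'
from h import *
snap('wrist','w2');a=snap('side','s2')
cv2.imwrite('pics/s2c.png',cv2.resize(a[100:260,230:390],None,fx=4,fy=3.75,interpolation=3)[:600])
E
```

```text
time_s: 5.03
position: [0.528, 0.351, 0.1605]
tcp_rot: [[0.988, 0.152, 0.017], [0.152, -0.988, 0.006], [0.017, -0.003, -1.0]]
force: [1.9, 0.1, -0.7]
opening: 0.227
grasp_force: 30.0
time_s: 5.87
position: [0.7056, -0.0253, 0.1548]
tcp_rot: [[0.983, -0.183, -0.001], [-0.183, -0.983, 0.0], [-0.002, -0.0, -1.0]]
force: [0.8, 0.5, -0.9]
opening: 0.225
grasp_force: 30.0
time_s: 6.2
position: [0.7043, -0.0219, 0.1551]
tcp_rot: [[0.983, -0.181, -0.002], [-0.181, -0.983, 0.001], [-0.002, -0.0, -1.0]]
force: [-0.3, 0.8, -0.7]
opening: 0.225
grasp_force: 30.0
```

View pics/w2.png

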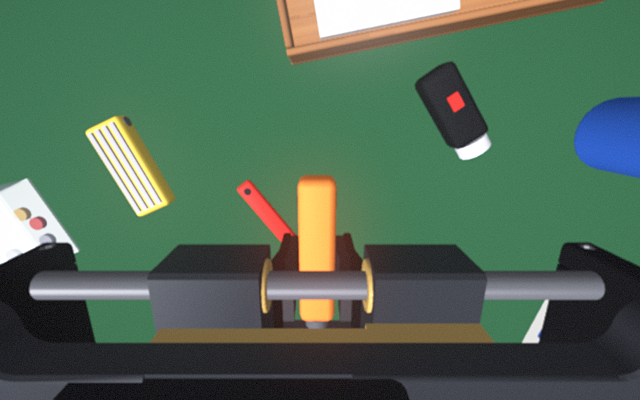

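View pics/s2c.png

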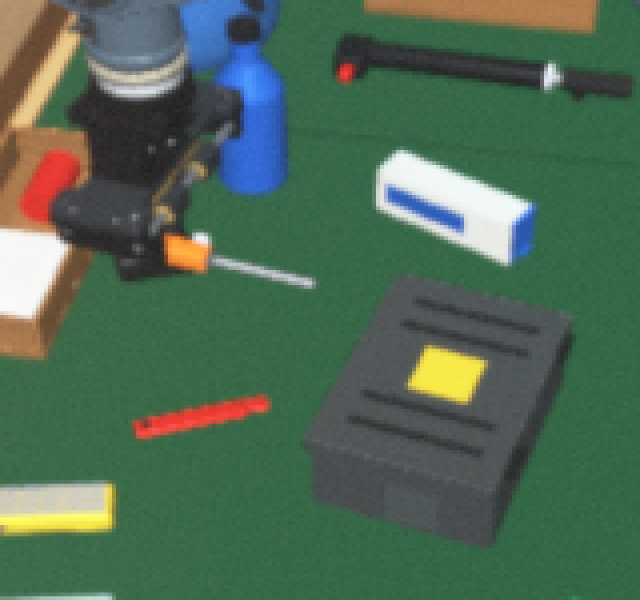

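```bash
python3 - <<'E'
from h import *
S=lambda x,y:(230+x/4,100+y/3.75)
T=[(288.5,204.1),(352.1,214.7),(345,261.5),(279.7,250.3)];Q=[(305,445),(405,275),(572,318),(495,495)]
c=np.array([tri(('top0',*t),('s2',*S(*q))) for t,q in zip(T,Q)]);print(c,c.mean(0))
c2=np.array([atz('s2',*S(*q),.082) for q in Q]);print(c2,c2.mean(0))
for k in(c,c2):
  x=k[0]+k[1]-k[2]-k[3];y=k[0]-k[1]+k[3]-k[2];print(np.degrees(np.arctan2(x[1],x[0])),np.degrees(np.arctan2(y[1],y[0]))-90)
print('tip',atz('s2',*S(313,284),.158), 'handle/pin',atz('s2',*S(211,261),.158))
p=readout.read_state()['position'];print('pred',p-.13*np.array([.983,-.182,0]))
E
```

```text
[[ 0.5642  0.1017  0.0697]
 [ 0.5216 -0.1069  0.0782]
 [ 0.373  -0.0804  0.0736]
 [ 0.4127  0.1308  0.0725]] [0.467875 0.0113   0.0735  ]
[[ 0.5623  0.1119  0.082 ]
 [ 0.5181 -0.1028  0.082 ]
 [ 0.3727 -0.0717  0.082 ]
 [ 0.4128  0.1385  0.082 ]] [0.466475 0.018975 0.082   ]
-10.496262656199765 -11.09191905318798
-11.070609372400815 -11.221737301761607
tip [0.5762 0.0016 0.158 ] handle/pin [ 0.6614 -0.0121  0.158 ]
pred [0.57685292 0.00225528 0.15567896]
```

```bash
python3 - <<'E'
from h import *
def seg(f,lo,hi,box):
    a=cv2.imread(f'pics/{f}.png');h=cv2.cvtColor(a,cv2.COLOR_BGR2HSV);m=cv2.inRange(h,lo,hi);k=np.zeros_like(m);x0,y0,x1,y1=box;k[y0:y1,x0:x1]=m[y0:y1,x0:x1]
    n,l,s,c=cv2.connectedComponentsWithStats(k);i=1+s[1:,4].argmax();return (l==i).astype(np.uint8),c[i],s[i,4]
Y=((20,120,120),(35,255,255))
_,a,n=seg('top0',*Y,(290,210,345,255));_,b,m=seg('side0',*Y,(310,170,375,230));print(a,n,b,m,tri(('top0',*a),('side0',*b)),atz('top0',*a,.082),atz('side0',*b,.082))
G=((0,0,20),(180,70,125))
for f,box in(('top0',(265,190,365,275)),):
    M,c,n=seg(f,*G,box);M=cv2.morphologyEx(M|seg(f,*Y,box)[0],cv2.MORPH_CLOSE,np.ones((5,5)));M=cv2.morphologyEx(M,cv2.MORPH_OPEN,np.ones((9,9)))
    r=cv2.minAreaRect(cv2.findContours(M,0,1)[0][0]);bp=cv2.boxPoints(r);print(r,[atz(f,*p,.080) for p in bp]);P=np.array([atz(f,*p,.080) for p in bp]);print(P.mean(0))
_,c,n=seg('w1',*Y,(560,180,640,300));print(c,n)
E
```

```text
[315.42592593 233.10740741] 270 [341.34328358 199.54726368] 201 [0.4666 0.0139 0.0825] [0.466  0.0139 0.082 ] [0.4673 0.0134 0.082 ]
((315.58026123046875, 233.1312255859375), (66.57848358154297, 49.522315979003906), 10.539183616638184) [array([0.4089, 0.1345, 0.08  ]), array([0.567 , 0.1045, 0.08  ]), array([ 0.5237, -0.1091,  0.08  ]), array([ 0.3669, -0.0759,  0.08  ])]
[0.466625 0.0135   0.08    ]
[606.968 243.64 ] 125
```

```bash
python3 -m inch '[[-0.2,-0.9,-2,-0.3,0],[-0.2,-0.9,-5,-0.3,0],[-0.2,-0.9,-8,-0.3,0],[-0.2,-0.9,-10,-0.3,0],[-0.2,-0.9,-11.2,-0.3,0],[-0.2,-0.9,-11.2,-0.3,0],[-0.2,-0.9,-11.2,-0.3,0],[-0.2,-0.9,-11.2,-0.3,0]]'
python3 -m inch '[[-1,0.19,0,0,0],[-2,0.38,0,0,0],[-3,0.57,0,0,0],[-3.5,0.66,0,0,0],[-3.93,0.74,0,0,0],[-3.93,0.74,0,0,0],[-3.93,0.74,0,0,0],[-3.93,0.74,0,0,0]]'
```

```text
time_s: 6.97
position: [0.7049, -0.0319, 0.0457]
tcp_rot: [[0.982, -0.187, 0.003], [-0.187, -0.982, -0.001], [0.003, 0.0, -1.0]]
force: [-0.2, -0.7, -0.7]
opening: 0.224
grasp_force: 30.0
time_s: 7.63
position: [0.6652, -0.0251, 0.0445]
tcp_rot: [[0.982, -0.187, 0.002], [-0.187, -0.982, -0.0], [0.002, 0.0, -1.0]]
force: [0.8, 0.5, -0.3]
opening: 0.224
grasp_force: 30.0
```

```bash
python3 -m inch '[[-0.5,0.09,-0.1,0,0],[-1,0.19,-0.1,0,0],[-1.5,0.28,-0.1,0,0],[-1.5,0.28,-0.1,0,0],[-1.5,0.28,-0.1,0,0]]'
python3 - <<'E'
from h import *
a=snap('side','s3');b=snap('top','t3')
cv2.imwrite('pics/m3.png',np.vstack([cv2.resize(a[150:250,260:400],(560,400),interpolation=3)[:,:],cv2.resize(b[150:200,270:410],(560,200),interpolation=3)]))
E
```

```text
time_s: 8.05
position: [0.6486, -0.0218, 0.0428]
tcp_rot: [[0.982, -0.187, -0.001], [-0.187, -0.982, 0.0], [-0.001, -0.0, -1.0]]
force: [0.3, 0.2, -1.3]
opening: 0.23
grasp_force: 30.0
```

```bash
python3 -m inch '[[-0.5,0.09,0,0,0],[-1,0.19,0,0,0],[-1.4,0.27,0,0,0],[-1.65,0.31,0,0,0],[-1.65,0.31,0,0,0],[-1.65,0.31,0,0,0]]'
python3 - <<'E'
from h import *
f=readout.read_state();print(f['force'],f['position'])
a=snap('side','s3');b=snap('top','t3')
cv2.imwrite('pics/m3.png',np.vstack([cv2.resize(a[150:250,260:400],(560,400),interpolation=3)[:,:],cv2.resize(b[150:200,270:410],(560,200),interpolation=3)]))
E
```

```text
time_s: 8.65
position: [0.6341, -0.0192, 0.0436]
tcp_rot: [[0.982, -0.187, 0.004], [-0.187, -0.982, -0.001], [0.004, 0.0, -1.0]]
force: [4.3, -1.1, 0.3]
opening: 0.226
grasp_force: 30.0
[ 4.33323976 -1.05891244  0.26109553] [ 0.63412671 -0.01924848  0.04357633]
```

View pics/m3.png

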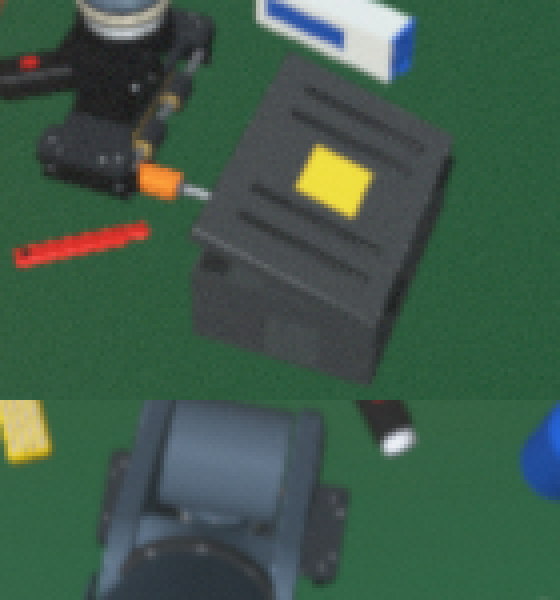

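```bash
python3 -m inch '[[2,-0.38,0,0,0],[4,-0.76,0,0,0],[5.1,-0.97,0,0,0],[5.1,-0.97,0,0,0],[5.1,-0.97,2,0,0],[5.1,-0.97,5,0,0],[5.1,-0.97,6.5,0,0],[5.1,-0.97,6.5,0,0],[5.1,-0.97,6.5,0,0]]'
python3 -m inch '[[-1.5,0.28,0,0,0],[-3,0.57,0,0,0],[-4.5,0.85,0,0,0],[-4.5,0.85,0,0,0],[-4.5,0.85,0.5,0,0],[-4.5,0.85,1.1,0,0],[-4.8,0.91,1.9,0,0],[-5.2,0.98,2.7,0,0],[-5.6,1.06,3.4,0,0],[-6,1.13,4,0,0]]'
```

```text
time_s: 9.5
position: [0.682, -0.0282, 0.108]
tcp_rot: [[0.982, -0.187, -0.002], [-0.187, -0.982, 0.0], [-0.002, 0.0, -1.0]]
force: [0.1, 0.5, -0.6]
opening: 0.224
grasp_force: 30.0
time_s: 10.33
position: [0.6242, -0.0174, 0.1493]
tcp_rot: [[0.982, -0.187, 0.002], [-0.187, -0.982, -0.0], [0.002, 0.0, -1.0]]
force: [1.1, -0.4, -1.0]
opening: 0.223
grasp_force: 30.0
```

```bash
python3 -m inch '[[-1,0.18,1.3,0,0],[-1.8,0.33,2.1,0,0],[-2.56,0.48,2.9,0,0],[-3.35,0.63,3.5,0,0],[-4.13,0.78,4,0,0],[-5,0.95,4.45,0,0],[-5.9,1.12,4.8,0,0],[-6.8,1.28,5.1,0,0],[-7.67,1.45,5.4,0,0],[-8.6,1.63,5.55,0,0]]'
python3 -m inch '[[-1,0.19,0.15,0,0],[-1.8,0.34,0.2,0,0],[-2.5,0.47,0.2,0,0],[-3.2,0.6,0.1,0,0],[-3.9,0.74,0.1,0,0],[-4.5,0.85,0,0,0],[-4.9,0.92,0,0,0],[-4.9,0.92,0,0,0]]'
python3 - <<'E'
from h import *
a=snap('side','s4');b=snap('top','t4')
cv2.imwrite('pics/m4.png',np.hstack([cv2.resize(a[80:260,240:440],(500,450),interpolation=3),cv2.resize(b[150:300,250:350],(300,450),interpolation=3)]))
E
```

```text
time_s: 11.17
position: [0.5367, -0.0008, 0.2037]
tcp_rot: [[0.982, -0.187, -0.0], [-0.187, -0.982, -0.0], [-0.0, 0.0, -1.0]]
force: [-0.5, -0.2, -0.6]
opening: 0.228
grasp_force: 30.0
time_s: 11.83
position: [0.4874, 0.0085, 0.2032]
tcp_rot: [[0.982, -0.187, -0.001], [-0.187, -0.982, 0.0], [-0.001, -0.0, -1.0]]
force: [0.2, -0.0, -1.0]
opening: 0.226
grasp_force: 30.0
```

View pics/m4.png

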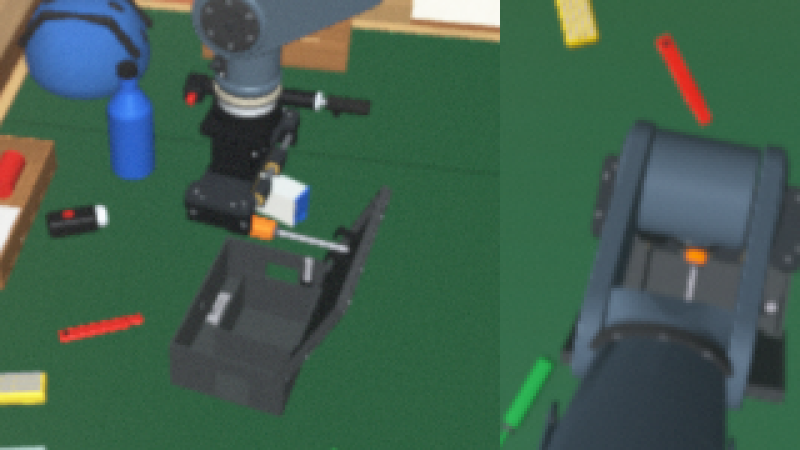

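```bash
python3 -m inch '[[3,-0.5,0,0,0],[6,-1,0,0,0],[6,3,0,0,0],[6,7,0,0,0],[5,11,0,0,0],[4.3,15,0,0,0],[4.3,19,0,0,0],[4.3,22.2,0,0,0],[4.3,22.2,-2,0,0],[4.3,22.2,-6,0,0]]'
python3 -m inch '[[0,0,-4,0,0],[0,0,-8,0,0],[0,0,-11,0,0],[0,0,-12.5,0,0],[0,0,-13.2,0,0],[0,0,-13.6,0,0],[0,0,-13.6,0,0],[0,0,-13.6,0,0]]'
```

```text
time_s: 12.77
position: [0.5366, 0.234, 0.1475]
tcp_rot: [[0.983, -0.183, 0.014], [-0.183, -0.983, 0.003], [0.013, -0.006, -1.0]]
force: [1.4, -0.1, -1.5]
opening: 0.224
grasp_force: 30.0
time_s: 13.43
position: [0.533, 0.2305, 0.0085]
tcp_rot: [[0.982, -0.187, 0.003], [-0.187, -0.982, 0.001], [0.003, -0.001, -1.0]]
force: [-0.3, 0.3, -0.6]
opening: 0.226
grasp_force: 30.0
```

```bash
python3 -m inch '[[0,0,-0.2,0,0],[0,0,-0.2,0,0],[0,0,-0.2,0,5],[0,0,-0.2,0,5],[0,0,-0.2,0,5],[0,0,-0.2,0,5],[0,0,3,0,6],[0,0,7,0,7],[0,0,11,0,7],[0,0,15,0,7]]'
python3 -m inch '[[0,0,4,0,7],[0,-2,8,0,7],[0,-6,10,0,7],[0,-10,10,-3,7],[0,-14,10,-6,7],[0,-18,10,-9,7],[0,-22,10,-12,7],[0,-26,10,-15,7],[0,-30,10,-15,7],[0,-34,10,-15,7]]'
python3 -m inch '[[-2,-4,-2,0,7],[-4,-8,-4,0,7],[-5,-12,-6,0,7],[-5,-14,-8,0,7],[-5,-14,-8,0,7],[-5,-14,-8,0,7],[-5,-14,-8,0,7]]'
python3 - <<'E'
from h import *
a=snap('wrist','w5');snap('top','t5');print(readout.read_state()['position'])
h=cv2.cvtColor(a,cv2.COLOR_BGR2HSV);w=cv2.inRange(h,(0,0,150),(180,60,255))
cv2.imwrite('pics/w5c.png',a)
E
```

```text
time_s: 14.27
position: [0.531, 0.2301, 0.1587]
tcp_rot: [[0.982, -0.187, -0.001], [-0.187, -0.982, -0.0], [-0.001, 0.001, -1.0]]
force: [1.0, -0.3, -0.6]
opening: 0.742
grasp_force: 0.0
time_s: 15.1
position: [0.531, -0.1116, 0.2576]
tcp_rot: [[0.9, -0.435, 0.0], [-0.435, -0.9, 0.0], [0.0, -0.0, -1.0]]
force: [1.8, -0.6, -0.5]
opening: 0.805
grasp_force: 0.0
time_s: 15.68
position: [0.4814, -0.2494, 0.1774]
tcp_rot: [[0.9, -0.436, -0.001], [-0.436, -0.9, 0.001], [-0.001, -0.001, -1.0]]
force: [0.1, 1.1, -0.6]
opening: 0.801
grasp_force: 0.0
[ 0.48218826 -0.24873179  0.17830372]
```

View pics/w5c.png

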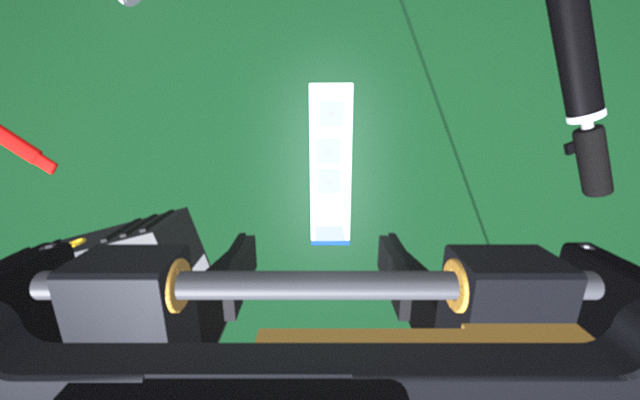

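```bash
python3 - <<'E'
from h import *
q=np.array([atz('w5',*p,.052) for p in((309,83),(353.5,83),(350,241.5),(310.5,241.5))]);print(q,q.mean(0))
v=q[0]+q[1]-q[2]-q[3];print(np.linalg.norm(v)/2,np.degrees(np.arctan2(v[1],v[0])),np.linalg.norm(q[0]-q[1]))
print(tri(('top0',200+699/3.4,185+53/3.4),('w5',309,83)),tri(('top0',200+735/3.4,185+68/3.4),('w5',353.5,83)))
p=readout.read_state();f=(q[2]+q[3])/2;x=v/np.linalg.norm(v);g=f+.04*x;print('grip',g,'shift cm',(g-p['position'])*100,np.degrees(np.arctan2(p['tcp_rot'][1][0],p['tcp_rot'][0][0])))
E
```

```text
[[ 0.5734 -0.287   0.052 ]
 [ 0.5565 -0.3219  0.052 ]
 [ 0.4212 -0.258   0.052 ]
 [ 0.4385 -0.2222  0.052 ]] [ 0.4974   -0.272275  0.052   ]
0.14964268274793796 -25.469106575048063 0.03877653929891119
[ 0.5718 -0.2871  0.0607] [ 0.5558 -0.3209  0.0626]
grip [ 0.46596269 -0.25730097  0.052     ] shift cm [ -1.6225566   -0.85691896 -12.63037222] -25.719469643528786
```

```bash
python3 -m inch '[[-1.6,-0.86,-3,0.3,7],[-1.6,-0.86,-6,0.3,7],[-1.6,-0.86,-9,0.3,7],[-1.6,-0.86,-12,0.3,7],[-1.6,-0.86,-14,0.3,7],[-1.6,-0.86,-14.8,0.3,7],[-1.6,-0.86,-14.8,0.3,7],[-1.6,-0.86,-14.8,0.3,7]]'
python3 -m inch '[[0,0,0,0,3],[0,0,0,0,3],[0,0,0,0,3],[0,0,0,0,3],[0,0,0,0,3],[0,0,0,0,3],[0,0,0,0,3],[0,0,0,0,3]]'
```

```text
time_s: 16.45
position: [0.4666, -0.258, 0.0304]
tcp_rot: [[0.903, -0.429, 0.001], [-0.429, -0.903, -0.001], [0.001, 0.0, -1.0]]
force: [0.1, 0.6, -0.4]
opening: 0.806
grasp_force: 0.0
time_s: 17.12
position: [0.4657, -0.2584, 0.0298]
tcp_rot: [[0.903, -0.431, 0.0], [-0.431, -0.903, -0.0], [0.0, -0.0, -1.0]]
force: [-0.7, 0.6, 4.3]
opening: 0.432
grasp_force: 29.9
```

```bash
python3 -m inch '[[0,0,1,0,3],[0,0,3,0,3],[0,0,6,0,3],[0,0,9,0,3],[0,0,12,0,3],[0,0,13,0,3],[0,0,13,0,3]]'
python3 -m inch '[[0,2,0,0,3],[0,5,0,3,3],[0,8,0,6,3],[0,11,0,9,3],[0,14,0,12,3],[0,17,0,14.8,3],[-0.7,20,0,14.8,3],[-0.7,23,0,14.8,3],[-0.7,26,0,14.8,3],[-0.7,27.3,0,14.8,3]]'
python3 -m inch '[[0,0,-1,0,3],[0,0,-2,0,3],[0,0,-3,0,3],[0,0,-4,0,3],[0,0,-4,0,3]]'
python3 - <<'E'
from h import *
s=readout.read_state();p=s['position']-np.array([.465,.0138,0]);x=np.array([.9826,-.1857,0]);y=np.array([.1857,.9826,0]);print('st',p@x,p@y,p[2],s['force'],s['moment'])
a=snap('side','s6')
h=cv2.cvtColor(a,cv2.COLOR_BGR2HSV)
for nm,lo,hi in(('blue',(105,120,60),(128,255,255)),('white',(0,0,170),(180,50,255))):
    m=cv2.inRange(h,lo,hi);m[:, :270]=0;m[:,420:]=0;m[:90]=0;m[260:]=0
    n,l,st,c=cv2.connectedComponentsWithStats(m)
    print(nm,[(st[i].tolist(),c[i].round(1).tolist()) for i in range(1,n) if st[i,4]>15])
O=np.array([.465,.0138,0])
for q in((-44,19,119-30),(-44,19,119+22),(106,19,89),(106,19,141)): print(q,proj('s6',O+q[0]/1e3*x+q[1]/1e3*y+[0,0,q[2]/1e3]))
E
```

```text
time_s: 17.7
position: [0.467, -0.2596, 0.1622]
tcp_rot: [[0.903, -0.43, 0.005], [-0.43, -0.903, -0.004], [0.006, 0.002, -1.0]]
force: [0.8, -0.2, -2.0]
opening: 0.43
grasp_force: 29.9
time_s: 18.53
position: [0.4558, 0.018, 0.1575]
tcp_rot: [[0.983, -0.184, -0.006], [-0.184, -0.983, 0.002], [-0.006, -0.001, -1.0]]
force: [-0.1, -0.2, -2.0]
opening: 0.433
grasp_force: 29.9
time_s: 18.95
position: [0.4558, 0.0152, 0.1165]
tcp_rot: [[0.983, -0.185, -0.008], [-0.185, -0.983, 0.002], [-0.008, -0.0, -1.0]]
force: [-0.6, 0.5, -1.6]
opening: 0.438
grasp_force: 29.9
st -0.009322685848848654 -0.0003163247302330434 0.11645491230526031 [-0.61616566  0.45999082 -1.60119686] [ 0.03050439  0.11476814 -0.01557007]
blue [([270, 90, 32, 62, 1247], [286.7, 117.4]), ([357, 187, 4, 18, 52], [358.5, 196.1]), ([314, 189, 26, 10, 96], [325.8, 193.4])]
white [([338, 145, 22, 10, 84], [348.9, 150.3]), ([278, 162, 5, 8, 31], [280.3, 165.5]), ([310, 176, 49, 33, 491], [331.4, 192.5])]
(-44, 19, 89) [353.5 205.9]
(-44, 19, 141) [354.6 194.4]
(106, 19, 89) [309.1 193.8]
(106, 19, 141) [308.8 182.2]
```

```bash
cat > chk.py <<'E'
from h import *
import sys
s=readout.read_state();x=np.array([.9826,-.1857,0]);y=np.array([.1857,.9826,0]);O=np.array([.465,.0138,0]);p=s['position']-O;print('st mm',(p@x*1e3).round(1),(p@y*1e3).round(1),(p[2]*1e3).round(1),s['force'].round(1) if hasattr(s['force'],'round') else s['force'],np.round(s['moment'],2))
n=sys.argv[1];a=snap('side','s'+n);b=snap('top','t'+n)
h=cv2.cvtColor(a,cv2.COLOR_BGR2HSV)
for nm,lo,hi in(('blue',(105,120,60),(128,255,255)),('teal',(82,50,90),(98,255,255)),):
  for tag,im in(('s',a),('t',b)):
    m=cv2.inRange(cv2.cvtColor(im,cv2.COLOR_BGR2HSV),lo,hi)
    if tag=='s': m[:,:300]=0;m[:,430:]=0;m[:90]=0;m[270:]=0
    else: m[:,:260]=0;m[:,380:]=0;m[:180]=0;m[290:]=0
    k,l,st,c=cv2.connectedComponentsWithStats(m)
    for i in range(1,k):
        if st[i,4]>7:
            P=np.argwhere(l==i)[:,::-1].astype(np.float32);r=cv2.minAreaRect(P);print(nm,tag,st[i].tolist(),np.round(r[1],1),round(r[2],1))
E
python3 -m inch '[[0,0,-0.6,0,3],[-0.15,0.03,-1.1,0,3],[-0.3,0.06,-1.7,0,3],[-0.5,0.09,-2.3,0,3],[-0.7,0.13,-2.9,0,3],[-0.7,0.13,-2.9,0,3],[-0.7,0.13,-2.9,0,3]]'
python3 chk.py 7
```

```text
time_s: 19.58
position: [0.4509, 0.0161, 0.0901]
tcp_rot: [[0.983, -0.186, -0.001], [-0.186, -0.983, 0.0], [-0.001, -0.0, -1.0]]
force: [0.2, -0.1, -1.3]
opening: 0.434
grasp_force: 30.0
st mm -14.3 -0.4 90.1 [ 0.2 -0.1 -1.3] [ 0.06  0.12 -0.01]
blue s [300, 121, 2, 28, 36] [27.  1.] 90.0
blue s [315, 189, 13, 9, 48] [13.   3.6] 26.6
blue s [355, 196, 7, 17, 33] [ 3.1 17.1] 20.0
teal s [383, 107, 11, 12, 12] [ 0.7 14.9] 42.3
teal s [330, 120, 9, 22, 27] [21.6  5. ] 76.6
teal s [363, 124, 14, 14, 16] [ 1.4 18.4] 45.0
teal t [315, 208, 8, 8, 56] [7. 7.] 90.0
```

```bash
python3 -m inch '[[-0.2,0.04,-0.6,0,3],[-0.4,0.08,-1.1,0,3],[-0.6,0.12,-1.6,0,3],[-0.8,0.15,-2.1,0,3],[-0.9,0.17,-2.6,0,3],[-0.9,0.17,-2.6,0,3],[-0.9,0.17,-2.6,0,3]]'
python3 chk.py 8
python3 - <<'E'
import cv2,numpy as np
a=cv2.imread('pics/s8.png');b=cv2.imread('pics/s7.png')
cv2.imwrite('pics/m8.png',np.hstack([cv2.resize(i[140:260,290:410],(400,400),interpolation=3) for i in(b,a)]))
E
```

```text
time_s: 20.27
position: [0.4417, 0.0178, 0.064]
tcp_rot: [[0.983, -0.186, -0.002], [-0.186, -0.983, 0.001], [-0.002, -0.0, -1.0]]
force: [-2.0, 1.0, -0.1]
opening: 0.436
grasp_force: 30.0
st mm -23.7 -0.4 64.0 [-2.   1.  -0.1] [ 0.13  0.36 -0.01]
blue s [300, 121, 2, 28, 35] [27.  1.] 90.0
blue s [322, 188, 10, 9, 45] [10.6  4.2] 36.9
blue s [359, 206, 4, 9, 16] [1.7 8.5] 21.8
teal s [387, 111, 7, 11, 11] [ 1.  11.7] 32.0
teal s [301, 121, 1, 8, 8] [7. 0.] -90.0
teal s [368, 126, 15, 15, 15] [19.8  0. ] 135.0
teal s [333, 128, 5, 19, 20] [18.  4.] 90.0
teal s [352, 214, 8, 6, 30] [4.3 7.5] 59.0
```

```bash
python3 -m inch '[[0,0,0,0,3],[0,0,0,0,3],[0,0,0.8,0,3],[0,0,1.6,0,3],[0.2,0,2.4,0,3],[0.2,0,3,0,3],[0.2,0,3,0,3],[0.2,0,3,0,3],[0.2,0,3,0,3]]'
python3 chk.py 9
python3 - <<'E'
import sys;sys.path.insert(0,'.')
from h import *
x=np.array([.9826,-.1857,0]);O=np.array([.465,.0138,0]);y=np.array([.1857,.9826,0])
for u in((352,214),(360,220),(356,217)):
  for z in(.019,.034):
    p=atz('s8',*u,z)-O;print(u,z,(p@x*1e3).round(),(p@y*1e3).round())
for ph in(30,40,50):
  d=-np.cos(np.radians(ph))*x-np.array([0,0,np.sin(np.radians(ph))]);P=O+.09*np.array([0,0,1])-.02*x+.019*y
  v=proj('s9',P+.03*d)-proj('s9',P-.05*d);print(ph,np.degrees(np.arctan2(v[1],v[0])))
a=cv2.imread('pics/s9.png');b=cv2.imread('pics/t9.png')
cv2.imwrite('pics/m9.png',np.hstack([cv2.resize(a[140:260,290:410],(480,480),interpolation=3),cv2.resize(b[195:275,275:355],(320,480),interpolation=3)]))
E
```

```text
time_s: 21.12
position: [0.4447, 0.0176, 0.0946]
tcp_rot: [[0.983, -0.186, 0.0], [-0.186, -0.983, -0.0], [0.0, 0.0, -1.0]]
force: [0.9, 0.0, -1.0]
opening: 0.434
grasp_force: 30.0
st mm -20.7 -0.0 94.6 [ 0.9  0.  -1. ] [0.07 0.07 0.01]
blue s [300, 121, 2, 28, 35] [27.  1.] 90.0
blue s [321, 181, 9, 9, 43] [9.9 4.2] 45.0
blue s [358, 199, 5, 16, 44] [ 3.8 15.2] 18.4
blue t [307, 251, 12, 4, 35] [ 3. 11.] 90.0
teal s [384, 102, 15, 18, 19] [ 2.1 22. ] 39.5
teal s [300, 120, 2, 9, 9] [8.1 0.9] 82.9
teal s [333, 123, 7, 17, 21] [17.1  3. ] 68.2
teal s [369, 124, 10, 9, 11] [ 0.7 12. ] 45.0
teal s [343, 209, 16, 11, 114] [10. 15.] 90.0
(352, 214) 0.019 -35.0 -7.0
(352, 214) 0.034 -38.0 6.0
(360, 220) 0.019 -67.0 8.0
(360, 220) 0.034 -70.0 21.0
(356, 217) 0.019 -51.0 1.0
(356, 217) 0.034 -54.0 13.0
30 35.35034989496259
40 42.30571571014386
50 49.96974072811033
```

View pics/m9.png

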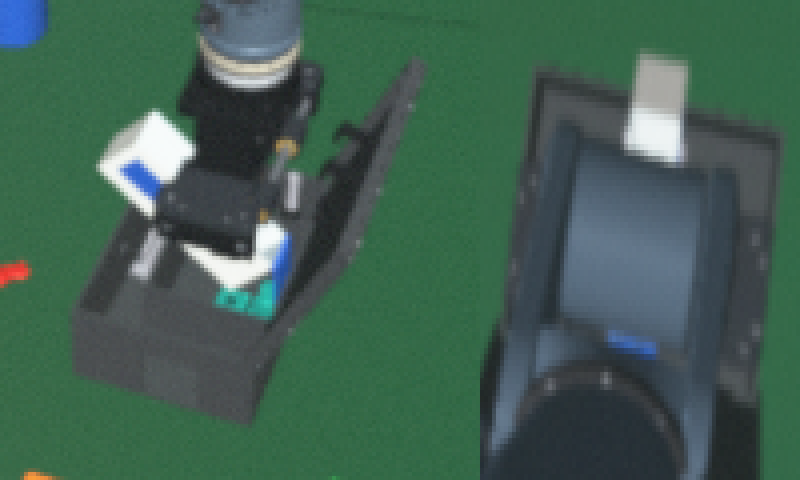

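```bash
python3 -m inch '[[0.8,0,0,0,3],[0,0,0.8,0,3],[0.8,0,0,0,3],[0,0,0.8,0,3],[0.8,0,0,0,3],[0,0,1,0,3],[0,0,1,0,3],[0.5,0,2,0,3],[1,0,3.5,0,3],[1.5,0,5,0,3]]'
python3 -m inch '[[2,-1,3,0,3],[4,-4,5,0,3],[4,-8,6,0,3],[4,-12,6,0,3],[4,-16,6,0,3],[4,-20,6,0,3],[4,-24,6,0,3],[4,-25,6,0,3],[4,-25,6,0,3]]'
python3 - <<'E'
from h import *
a=snap('side','s10');b=snap('top','t10');w=snap('wrist','w10')
x=np.array([.9826,-.1857,0]);O=np.array([.465,.0138,0]);y=np.array([.1857,.9826,0])
for n,i,z in(('s10',a,.012),('t10',b,.019)):
    h=cv2.cvtColor(i,cv2.COLOR_BGR2HSV);m=cv2.inRange(h,(80,70,70),(98,255,255))
    k,l,st,c=cv2.connectedComponentsWithStats(m)
    for j in range(1,k):
        if st[j,4]>20: p=atz(n,*c[j],z)-O;print(n,st[j].tolist(),(p@x*1e3).round(),(p@y*1e3).round())
s=readout.read_state();print(s['position'],s['force'],s['moment'])
q=b[225:260,295:335];hh=cv2.cvtColor(q,cv2.COLOR_BGR2HSV);mm=cv2.inRange(hh,(80,70,40),(98,255,255))>0
for r in mm: print(''.join('#' if v else '.' for v in r))
E
```

```text
time_s: 22.05
position: [0.4594, 0.0177, 0.1442]
tcp_rot: [[0.983, -0.186, -0.002], [-0.186, -0.983, 0.0], [-0.002, -0.0, -1.0]]
force: [-0.2, 0.8, -1.9]
opening: 0.438
grasp_force: 30.0
time_s: 22.8
position: [0.5, -0.2362, 0.2039]
tcp_rot: [[0.982, -0.19, 0.001], [-0.19, -0.982, -0.001], [0.001, 0.001, -1.0]]
force: [-0.0, 0.5, -0.9]
opening: 0.435
grasp_force: 30.0
s10 [343, 209, 17, 11, 122] -34.0 -12.0
t10 [453, 132, 30, 23, 36] 392.0 -462.0
t10 [484, 149, 20, 7, 21] 386.0 -563.0
t10 [401, 155, 28, 21, 36] 285.0 -308.0
t10 [413, 177, 14, 8, 21] 248.0 -322.0
t10 [421, 204, 40, 74, 85] 52.0 -430.0
t10 [372, 225, 12, 24, 31] 29.0 -206.0
t10 [406, 231, 25, 13, 42] 50.0 -347.0
t10 [308, 237, 12, 18, 163] -39.0 2.0
t10 [352, 268, 13, 19, 24] -118.0 -166.0
t10 [237, 300, 27, 52, 58] -332.0 157.0
t10 [65, 355, 2, 21, 26] -559.0 733.0
t10 [399, 354, 28, 46, 50] -400.0 -398.0
t10 [230, 361, 11, 17, 25] -480.0 188.0
t10 [357, 379, 27, 21, 42] -463.0 -259.0
t10 [244, 380, 30, 20, 43] -525.0 96.0
[ 0.49898799 -0.23099706  0.20372913] [ 0.58250373  0.60590786 -1.0041468 ] [0.08920163 0.048775
[... 749 characters left out ...]
...
...............#########................
...............#########................
..............##########................
..............#########.................
.............##########.................
.............##########.................
.............##########.................
.............#########..................
.............#########..................
.............#########..................
.............#########..................
.......#....#.########..................
........................................
........................................
........................................
........................................
........................................
```

```bash
python3 -m inch '[[-2,0,0,-4,3],[-4,-0.5,-2,-8,3],[-6,-0.9,-5,-12,3],[-7,-0.9,-8,-14.6,3],[-7,-0.9,-11,-14.6,3],[-7,-0.9,-13.5,-14.6,3],[-7,-0.9,-14.5,-14.6,3],[-7,-0.9,-14.5,-14.6,3],[-7,-0.9,-14.5,-14.6,3]]'
python3 -m inch '[[0,0,-0.5,0,3],[0,0,-0.9,0,3],[0,0,-1.3,0,3],[0,0,-1.3,0,3]]'
python3 -m inch '[[0.4,-0.2,-0.2,0,3],[0.9,-0.43,-0.3,0,3],[0.9,-0.43,-0.3,0,3]]'
```

```text
time_s: 23.7
position: [0.4301, -0.2405, 0.0597]
tcp_rot: [[0.905, -0.426, -0.0], [-0.426, -0.905, 0.0], [-0.0, -0.0, -1.0]]
force: [-0.4, -0.6, -1.1]
opening: 0.436
grasp_force: 30.0
time_s: 24.03
position: [0.4298, -0.2415, 0.0468]
tcp_rot: [[0.904, -0.427, 0.0], [-0.427, -0.904, -0.0], [0.001, 0.0, -1.0]]
force: [0.4, -0.0, 1.3]
opening: 0.432
grasp_force: 30.0
time_s: 24.28
position: [0.4407, -0.2471, 0.0438]
tcp_rot: [[0.904, -0.428, 0.003], [-0.428, -0.904, -0.002], [0.004, 0.001, -1.0]]
force: [1.4, -0.3, 1.9]
opening: 0.433
grasp_force: 30.0
```

```bash
python3 -m inch '[[0.45,-0.2,-0.15,0,3],[0.9,-0.43,-0.3,0,3],[1.3,-0.62,-0.5,0,3],[1.7,-0.82,-0.7,0,3],[2.26,-1.07,-1.0,0,3],[2.8,-1.33,-1.3,0,3],[2.8,-1.33,-1.4,0,3],[2.8,-1.33,-1.4,0,3]]'
python3 - <<'E'
from h import *
a=snap('side','s11');x=np.array([.904,-.428,0]);y=np.array([.428,.904,0])
s=readout.read_state();g=np.array(s['position']);g[2]=0;print(s['position'],s['force'])
h=cv2.cvtColor(a,cv2.COLOR_BGR2HSV)
for nm,lo,hi in(('blue',(105,120,60),(128,255,255)),('white',(0,0,150),(180,60,255))):
    m=cv2.inRange(h,lo,hi);m[:,:310]=0;m[:,430:]=0;m[:110]=0;m[200:]=0
    k,l,st,c=cv2.connectedComponentsWithStats(m)
    for i in range(1,k):
        if st[i,4]>15: P=np.argwhere(l==i)[:,::-1].astype(np.float32);r=cv2.minAreaRect(P);print(nm,st[i].tolist(),np.round(r[1],1),round(r[2],1))
for sx in(-40,110):
  for z in(0,52): print(sx,z,proj('s11',g+sx/1e3*x+.019*y+[0,0,z/1e3]))
m=((h[...,1]<70)&(h[...,2]>140))[120:180,310:400];b=cv2.inRange(h,(105,120,60),(128,255,255))[120:180,310:400]>0
for r,q in zip(m,b): print(''.join('B' if v else '#' if u else '.' for u,v in zip(r,q)))
E
```

```text
time_s: 24.95
position: [0.4676, -0.2595, 0.0291]
tcp_rot: [[0.904, -0.428, 0.002], [-0.428, -0.904, -0.001], [0.002, 0.0, -1.0]]
force: [0.2, -0.5, 0.3]
opening: 0.433
grasp_force: 30.0
[ 0.46720517 -0.25929751  0.02912758] [ 0.21544721 -0.04841534  0.48528083]
blue [327, 147, 18, 12, 41] [20.2  3.6] 29.7
blue [358, 154, 6, 15, 52] [ 4.3 14.5] 6.3
white [347, 114, 17, 9, 66] [ 6.9 16.1] 82.9
white [324, 137, 39, 33, 299] [40.5 17.5] 28.2
white [362, 183, 3, 9, 17] [8. 2.] 90.0
-40 0 [356.5 170. ]
-40 52 [357.5 159.5]
110 0 [323.8 154.9]
110 52 [323.9 144.5]
......................................#############.....####..............................
........................................##########.......###..............................
..........................................#####...........................................
..........................................................................................
..........................................................................................
................................................................................
[... 4224 characters left out ...]
...............................................................
..........................................................................................
..........................................................................................
..........................................................................................
..........................................................................................
..........................................................................................
..........................................................................................
..........................................................................................
```

```bash
python3 -m inch '[[0,0,0,0,3.9],[0,0,0,0,4.0],[0,0,0,0,4.2],[0,0,0,0,4.6],[0,0,0,0,5.2],[0,0,0,0,6],[0,0,0,0,7],[0,0,0,0,7.5],[0,0,0,0,7.5],[0,0,0,0,7.5]]'
python3 -m inch '[[0,0,2,0,7.5],[0,0,5,0,7.5],[0,0,9,0,7.5],[0,0,13,0,7.5],[0,0,17,0,7.5],[0,0,20,0,7.5],[0,0,20,0,7.5],[-2,-4,20,0,7.5],[-4,-8,20,0,7.5],[-6,-12,20,0,7.5]]'
python3 -m inch '[[-4,-4,0,0,7.5],[-8,-8,0,0,7.5],[-12,-12,0,0,7.5],[-14,-14,0,0,7.5],[-14,-14,0,0,7.5],[-14,-14,0,0,7.5]]'
python3 - <<'E'
from h import *
a=snap('side','s12');b=snap('top','t12');a0=cv2.imread('pics/side0.png');b0=cv2.imread('pics/top0.png')
B=((105,120,60),(128,255,255));O=((8,150,120),(18,255,255));T=((80,70,70),(98,255,255))
def cc(n,i,r,nm,box):
    m=cv2.inRange(cv2.cvtColor(i,cv2.COLOR_BGR2HSV),*r);x0,y0,x1,y1=box;k=np.zeros_like(m);k[y0:y1,x0:x1]=m[y0:y1,x0:x1]
    c,l,st,ce=cv2.connectedComponentsWithStats(k);print(n,nm,[(st[j].tolist(),ce[j].round(1).tolist()) for j in range(1,c) if st[j,4]>10])
W=((0,0,150),(180,60,255))
for n,i in(('side0',a0),('side12',a)): cc(n,i,B,'blue',(315,110,400,200));cc(n,i,W,'white',(315,135,375,180))
for n,i in(('top0',b0),('top12',b)): cc(n,i,W,'white',(380,190,425,255));cc(n,i,O,'orange',(190,180,300,290))
cc('side12',a,O,'orange',(250,180,420,340));cc('top12',b,T,'teal',(280,205,350,265));cc('top12',b,T,'teal box',(380,190,425,255));cc('top0',b0,T,'teal box',(380,190,425,255))
h=cv2.cvtColor(a,cv2.COLOR_BGR2HSV);m=((h[...,1]<70)&(h[...,2]>130));bl=cv2.inRange(h,*B)>0
for r,q in zip(m[135:178,318:372],bl[135:178,318:372]): print(''.join('B' if v else '#' if u else '.' for u,v in zip(r,q)))
d=cv2.absdiff(b,b0).max(2);d[:, :]=(d>40)*255;c,l,st,ce=cv2.connectedComponentsWithStats(cv2.morphologyEx(d,cv2.MORPH_OPEN,np.ones((3,3))))
print([st[j].tolist() for j in range(1,c) if st[j,4]>12])
E
```

```text
time_s: 25.83
position: [0.4667, -0.259, 0.0295]
tcp_rot: [[0.904, -0.427, 0.0], [-0.427, -0.904, -0.0], [0.0, 0.0, -1.0]]
force: [-0.2, -0.4, 0.4]
opening: 0.836
grasp_force: 0.0
time_s: 26.67
position: [0.4102, -0.3709, 0.2293]
tcp_rot: [[0.905, -0.425, -0.0], [-0.425, -0.905, 0.0], [-0.0, -0.0, -1.0]]
force: [0.7, -0.7, 0.3]
opening: 0.86
grasp_force: 0.0
time_s: 27.17
position: [0.2662, -0.5156, 0.2286]
tcp_rot: [[0.901, -0.433, -0.002], [-0.433, -0.901, -0.003], [-0.0, 0.003, -1.0]]
force: [1.0, -0.8, 0.7]
opening: 0.865
grasp_force: 0.0
side0 blue [([327, 150, 19, 11, 66], [335.9, 155.3]), ([358, 155, 6, 14, 47], [360.4, 162.1])]
side0 white [([324, 140, 38, 31, 543], [342.6, 153.8])]
side12 blue [([327, 150, 18, 11, 66], [335.6, 154.9]), ([358, 154, 6, 15, 54], [360.1, 161.4])]
side12 white [([324, 139, 38, 31, 556], [342.3, 153.4])]
top0 white [([386, 200, 30, 46, 471], [401.2, 223.5])]
top0 orange [([214, 219, 9, 26, 157], [217.8, 231.7])]
top12 white [([387, 200, 30, 45, 603], [402.1, 222.3])]
top12 orange [([248, 204, 10, 25, 162], [252.6, 215.7])]
side12 orange [([295, 25
[... 2869 characters left out ...]
5], [394, 226, 8, 9, 55], [272, 252, 73, 28, 1177], [221, 259, 3, 5, 15], [356, 276, 138, 35, 1168], [503, 282, 98, 58, 3650], [549, 286, 6, 5, 23], [283, 309, 9, 5, 31], [377, 309, 114, 24, 1429], [293, 311, 28, 7, 113], [274, 319, 17, 15, 216], [494, 319, 8, 8, 49], [298, 327, 24, 10, 129], [578, 329, 62, 61, 2832], [470, 332, 83, 68, 3083], [281, 334, 16, 7, 78], [302, 334, 50, 13, 356], [298, 337, 3, 5, 15], [281, 341, 16, 25, 215], [349, 341, 12, 10, 81], [390, 344, 23, 12, 127], [407, 350, 64, 18, 565], [559, 352, 18, 6, 92], [309, 355, 4, 7, 23], [331, 355, 7, 5, 29], [550, 360, 68, 40, 1262], [463, 381, 5, 3, 15], [451, 382, 8, 3, 24], [441, 385, 53, 15, 442], [619, 391, 21, 9, 117]]
```

```bash
python3 -c "
from rig import bot
print(bot.hand_in())"
```

```text
the job is handed in; nothing more can be done
None
```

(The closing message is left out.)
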